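# Check a plate incubator with a stick thermometer

### The job

Check the plate incubator's chamber temperature: press its large round stop key and then its oblong check key, fully down and one at a time, leaving the two square keys alone. Then take the stick thermometer with the slab-shaped handle (not the one with the round dial) out of its rack and lower its stem upright through the round port in the incubator's lid, without the thermometer ever touching the incubator, until the dark ring on the stem is level with the top of the lid. Finish while still holding it there, steady, upright and centred in the port; leave the dial thermometer, the microplate, the bottle and the beaker undisturbed.

Things in the scene. Friction and masses are not known exactly. Their poses are not given: they have to be found in the camera images.
- incubator: bench plate incubator shaker, off-white over a dark blue skirt, 290 mm deep (x) x 240 wide (y) x 135 high, fixed to the bench. Origin: centre of its underside; z up; its front (-x) has the control panel with a blue display and four light-grey keys, the back 205 mm is the closed lid with a tinted window and the port. The lid's top is flat, 135 mm above the bench. A grip bar 90 mm wide sticks out 6 mm from the lid's front edge, its top 122 mm above the bench
- port (a point): centre of the mouth of the round thermometer port, level with the lid's top, framed by a flat steel ring 29 mm across. The bore is 18 mm in diameter, vertical, 30 mm long through the insulated lid, and opens into the empty chamber, whose floor is 82 mm below this point. It lies in the incubator's frame at x +30, y -45, z +135 mm
- stop_key_top (a point): centre of the top of the stop key: round, 24 mm in diameter, the rightmost of the four in the row seen from the robot (incubator frame x -125, y -75 mm). The panel and its keys slope 10 degrees, rising away from the front; the keys stand 9 mm proud of the panel, are 50 mm apart and move along the panel's normal (z of this point)
- check_key_top (a point): centre of the top of the check key: oblong, 13 x 32 mm (long in y), 9 mm proud, the leftmost of the four in the row seen from the robot (incubator frame x -125, y +75 mm)
- stop_key (a joint): travel of the stop key in m: 0 up, 0.005 fully down; springs back; starts to move at about 1.2 N and is fully down at 4 N; counts as pressed from 0.003
- check_key (a joint): travel of the check key in m, the same spring: 0 up, 0.005 fully down; pressed from 0.003
- set_key_a (a joint): travel of the square key (13 mm) next to the stop key, 0 up, 0.005 down; to be left alone
- set_key_b (a joint): travel of the square key (13 mm) next to the check key, 0 up, 0.005 down; to be left alone
- rack: grey plastic thermometer rack fixed to the bench, 170 mm long (x) x 56 x 120 mm high. Origin: centre of its underside. Its top plate has three 11 mm holes on its centre line at x -50, 0 and +50 mm; the stick thermometer and the dial thermometer stand in the two outer ones, either way round, each hanging by its shoulder on the plate; the middle hole is empty
- thermometer: cordless stick thermometer, 200 mm long, 56 to 112 g, standing upright in the rack: a straight steel stem 5 mm in diameter and 110 mm long below a light-grey slab handle 24 mm (x) x 18 mm (y) x 90 mm high (z). Origin: the tip at the bottom of the stem, 10 mm above the bench in the rack; z points up along the stem to the handle
- thermometer_mid (a point): centre of the stick thermometer's slab handle, 155 mm above the tip on its axis; x across the 24 mm width, y across the 18 mm thickness
- thermometer_mark (a point): centre of the dark immersion ring round the stem (4 mm high), 60 mm above the tip and 50 mm below the handle, on the axis
- thermometer_tip (a point): lowest point of the stem, on its axis
- dial_mid (a point): half-way up the dial thermometer, a bystander in the same rack: a steel stem 4 mm thick and 105 mm long under a round dial 44 mm across lying flat, its top about 142 mm above the bench; this point is 60 mm above its tip
- microplate: bystander: well plate lying on the bench to the right of the incubator, 86 x 128 x 15 mm; origin: centre of its underside
- reagent_bottle: bystander: white bottle, 60 mm in diameter, 140 mm high, to the left of the rack; origin: centre of its underside
- beaker: bystander: glass beaker, 66 mm across, 85 mm high, beyond the rack; origin: centre of its underside
Mind the look-alikes: they are no part of the job. Of the things that look like the thermometer, the middle-sized one is meant.

How it is judged:
By the outcome, as a careful person would: the job done as asked, in the order asked, and still so for the second after the job is handed in, while the arm keeps its last pose, push and grip.
It also fails if it takes over 69 s, if anything falls off the work surface, if the arm or the gripper's body presses on something with over 40 N, if the wrist force passes 120 N, or if a joint passes its speed limit or range.

### The arm

A 7-joint arm with a two-finger parallel gripper is mounted at the origin on the work surface. World frame = base frame: x ahead of the robot, y to its left, z up, the work surface at z = 0. Lengths are in m, angles in degrees, forces in N, time in s.
With the tool pointing down it reaches from about 0.4 to 0.85 m from the base axis. Payload 10.4 kg.
Tool frame: the origin (TCP) lies at the very end of the fingers, on their centre line; the grasp point (between the pads) lies robot.pinch_z behind it (robot.pinch_z is the distance from the TCP to the grasp point, in m); x points along the fingers, y is the direction in which the jaws open and shut, and the axes are right-handed (so a half turn about x gives the same grasp; the last joint's range is limited). The gripper opens to 85 mm and grips with 20 to 120 N. Pads are 22 mm wide; open, the fingers measure 114 mm over their backs; the gripper's body (76 mm by 85 mm) begins 54 mm behind the grasp point. The pads swing forward as they close: fully open they stand 13 mm farther back than shut.
Start: joints at [63.449, 19.034, -3.707, 83.658, 1.238, 77.344, -5.071], TCP at [0.267, -0.565, 0.231] pointing down, gripper open.
Joint ranges: [-148.97, 148.97], [-28.65, 121.19], [-84.17, 76.75], [9.2, 138.47], [-72.65, 252.65], [3.7, 117.97], [-149.18, 149.18]. Speed limits (degrees/s): [127.2, 127.2, 159.86, 159.86, 180, 180, 180].

### API

Orientations are given as a 3x3 rotation matrix whose columns are the frame's x, y, z axes.
In Python, from plant import robot gives the robot as it stands.
- The arm moves only by the tool jog_arm, never from a script. Its argument "motion" is text: rows parted by semicolons, each of 7 numbers parted by spaces: the closure, from -1 (fully open) to 1 (shut), then the shift along the world's x, y, z scaled (see below), then the turn, a rotation vector about the world's x, y, z scaled (see below). A call has 1 to 10 rows; each row shifts and turns the commanded pose from where the row before left it; what a row does not reach is not made up. The controller multiplies each number of a shift by 750 mm and each number of a turn by 0.1 rad. A row lasts 1/8 s, in which the tool goes at most 62.5 mm and 10.7 degrees, less where a joint would pass 70% of its speed; a pose out of reach is approached as far as the arm can. A call with a number of a shift or a turn outside -1 to 1 is refused whole. A call with a gripper value outside its range is refused whole. The fingers move at their own pace and stop on an object; the grip force is fixed at half the most. Time passes only in rows, so rows that do not move let the fingers close. It gives the time, the measured TCP pose, the force and the opening at its end, in the units of the state.
- robot.state(): the state, without advancing time (a new reading comes with each control period).
- robot.camera(name): name is "side" or "top" or "wrist"; returns (picture, depth): 480x640x3 uint8, red, green, blue; 480x640 float32, m along the optical axis (not along the pixel's ray), 0 where there is no reading.
- robot.get_calibration(name): a dict with "fx", "fy", "cx", "cy" (pixels), "R" (3x3) and "t" (3): a world point X has camera coordinates R X + t. Camera axes: x right, y down, z forward; pixel columns grow to the right and rows downward; lengths in m; the calibration is good to about 2 mm. A picture is of the moment at which its call begins: read the wrist's pose just before it. get_calibration takes no time and is no camera call; for the wrist camera it gives the pose at the moment of the call.
- robot.finish_job(): hands the job in, once; it reports no verdict.
The state is a dict: "t": time; "joints": joint angles; "qd": joint speeds; "tau": joint torques, N m; "tcp_pos": TCP position; "tool_rot": TCP orientation; "ft_force": force on the tool from outside, world axes, zero at the start; "moment": the same for the moment, N m; "grip_width": opening from 0.0 (shut) to 1.0 (fully open).
Only numpy, scipy, OpenCV 4.12 (cv2) and the standard library are available. Lean on these libraries where they do the work, as an engineer would, in place of code of your own. Each camera call takes 0.05 s, during which the arm holds its last target.

## Working session

There is one attempt and no reset: what is moved stays moved. The work goes in short steps, Python scripts to look and compute and a tool call to move; the robot and the scene stay as the last step left them, time stands still between calls to the robot, and variables do not carry over. Pictures are saved under pics/ and viewed, and the job is handed in when it is done.

Besides the shell and the picture viewer there is one more tool, called after "Request:" as name(argument=value, ...), one argument or row to a line, values as JSON. jog_arm: Moves the arm, as the interface text tells. Shifts and turns lie within -1 to 1; 1 stands for 750 mm of shift or 0.1 rad of turn. Its arguments: {"type":"object","properties":{"motion":{"type":"string"}},"required":["motion"]}

```bash
mkdir -p pics; ls; python3 - <<'E'
from plant import robot
import cv2, numpy as np
print(robot.pinch_z); s=robot.state()
print(s['t'],s['tcp_pos'],np.round(s['tool_rot'],3).tolist(),s['grip_width'],s['ft_force'])
for n in ['side','top','wrist']:
    c=robot.get_calibration(n); print(n,{k:np.round(v,4).tolist() for k,v in c.items()})
    im,d=robot.camera(n); cv2.imwrite(f'pics/{n}0.png',im[:,:,::-1]); np.savez(f'pics/{n}0.npz',im=im,d=d,**c)
E
```

```text
pics
0.0187
0.0 [ 0.26649782 -0.56491363  0.23048897] [[-0.001, 0.427, -0.904], [0.001, -0.904, -0.427], [-1.0, -0.001, 0.0]] 0.9975746283758148 [ 0.20472248  0.28912159 -0.30084524]
side {'fx': 437.2067, 'fy': 437.2067, 'cx': 318.1136, 'cy': 235.0312, 'R': [[-0.8723, -0.4886, -0.0205], [-0.2422, 0.468, -0.8499], [0.4248, -0.7364, -0.5266]], 't': [0.5342, 0.2503, 0.7242]}
top {'fx': 496.0027, 'fy': 496.0027, 'cx': 311.3401, 'cy': 236.2598, 'R': [[0.0073, -0.9999, 0.0105], [-0.995, -0.0083, -0.1], [0.1, -0.0097, -0.9949]], 't': [-0.0407, 0.6111, 1.1172]}
wrist {'fx': 377.832, 'fy': 377.832, 'cx': 321.1477, 'cy': 240.1698, 'R': [[0.4261, -0.9047, -0.0014], [-0.8584, -0.4049, 0.3149], [-0.2855, -0.133, -0.9491]], 't': [-0.6238, -0.0407, 0.3803]}
```

View pics/side0.png

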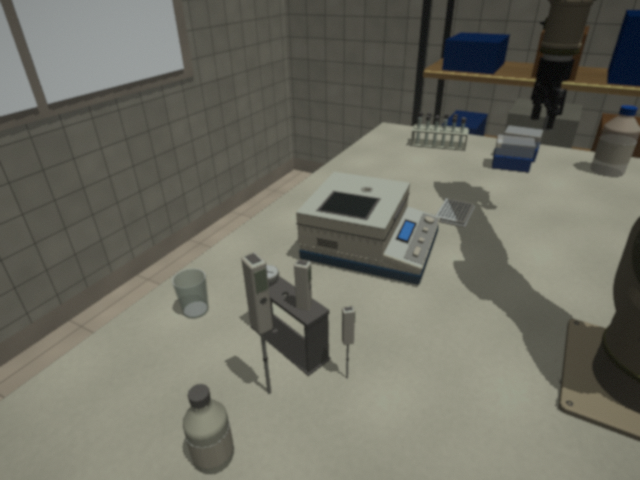

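View pics/top0.png

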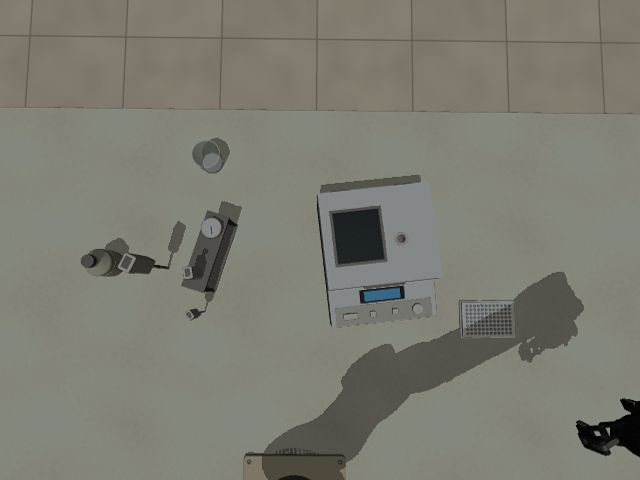

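View pics/wrist0.png

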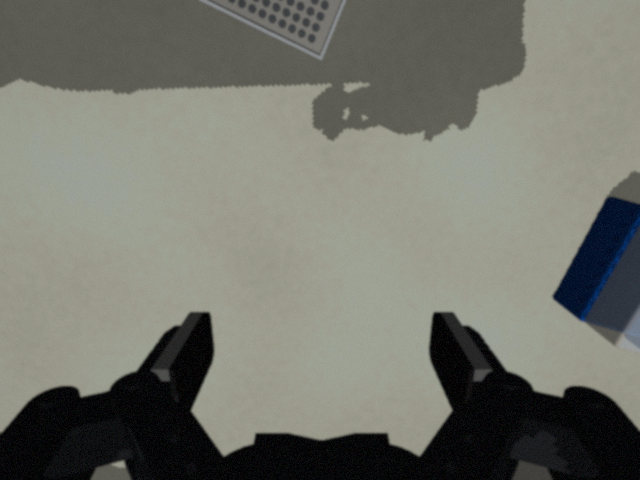

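The side view shows three slab-handled sticks: a large one at (258,295), the middle-sized one in the rack at (303,285) and a small one at (348,325). There is also the dial thermometer at (270,272). In the top view they are at (127,263), (188,272), (192,314) and (211,228). I pick the one in the rack and will check it in crops.

```bash
python3 - <<'E'
import cv2, numpy as np
t=cv2.imread('pics/top0.png'); s=cv2.imread('pics/side0.png')
a=cv2.resize(t[170:335,310:450],None,fx=4,fy=3.6,interpolation=cv2.INTER_CUBIC)
a=cv2.resize(t[180:330,310:450],(560,600),interpolation=cv2.INTER_CUBIC)
cv2.imwrite('pics/c_inc.png',a)
cv2.imwrite('pics/c_rack.png',cv2.resize(t[195:330,95:255],(711,600),interpolation=cv2.INTER_CUBIC))
cv2.imwrite('pics/c_siderack.png',cv2.resize(s[240:400,220:380],(600,600),interpolation=cv2.INTER_CUBIC))
E
```

```text
(no output)
```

View pics/c_inc.png

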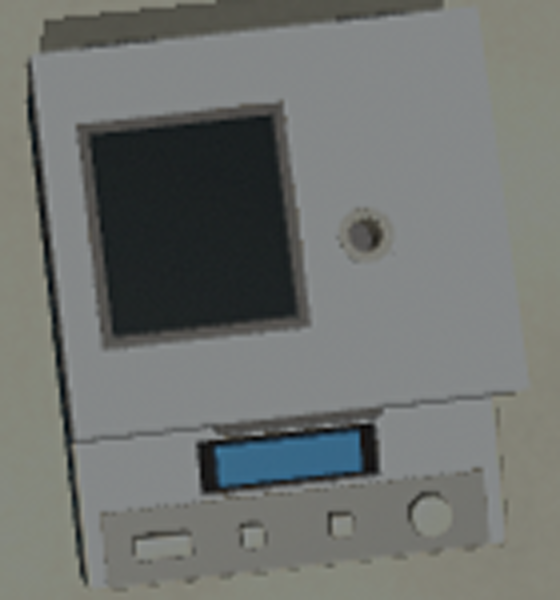

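View pics/c_rack.png

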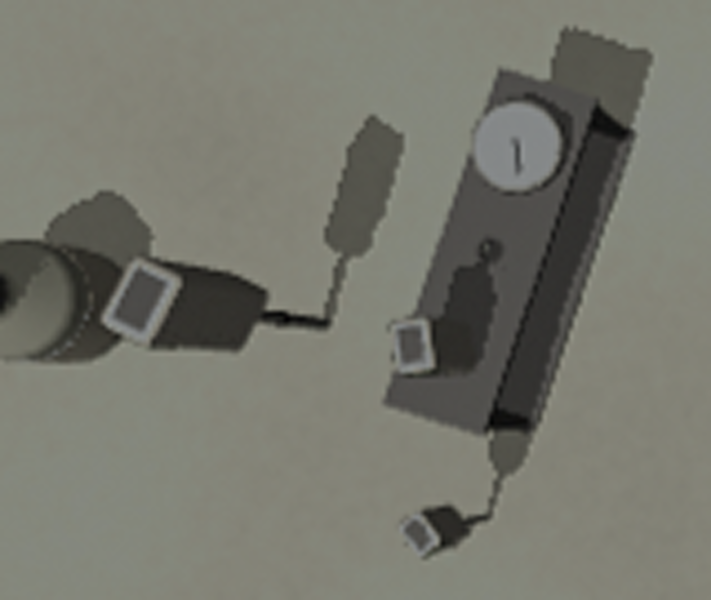

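View pics/c_siderack.png

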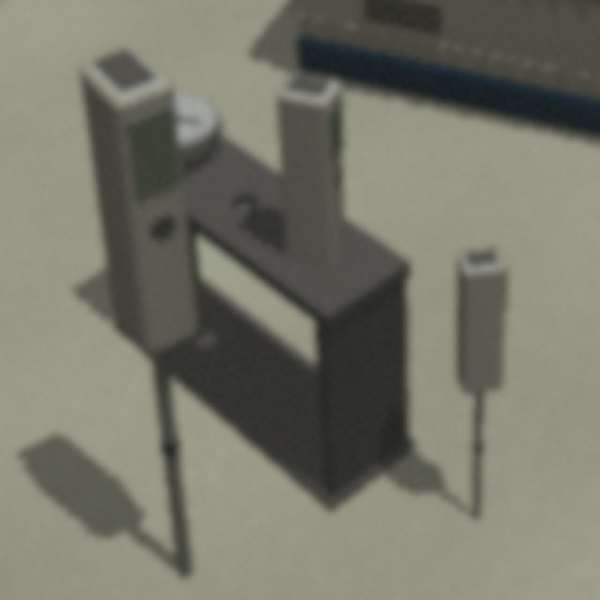

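```bash
cat > h.py <<'E'
import numpy as np, cv2
def ray(c,u,v,z):
    R=np.array(c['R']);t=np.array(c['t']); o=-R.T@t
    d=R.T@np.array([(u-c['cx'])/c['fx'],(v-c['cy'])/c['fy'],1.0])
    return o+d*(z-o[2])/d[2]
def dep(c,u,v,Z):
    R=np.array(c['R']);t=np.array(c['t'])
    return R.T@(Z*np.array([(u-c['cx'])/c['fx'],(v-c['cy'])/c['fy'],1.0])-t)
def proj(c,X):
    p=np.array(c['R'])@X+np.array(c['t']); return c['fx']*p[0]/p[2]+c['cx'],c['fy']*p[1]/p[2]+c['cy']
E
python3 - <<'E'
from h import *
c=dict(np.load('pics/top0.npz')); d=c['d']
f=lambda q,z:ray(c,310+q[0]/4-.4,180+q[1]/4-.4,z)
L=np.array([f(q,.135) for q in [(33,58),(475,10),(525,388),(73,440)]]); print('lid',L.round(4).tolist())
print([np.linalg.norm(L[i]-L[(i+1)%4]).round(4) for i in range(4)])
ya=(L[0]-L[1])+(L[3]-L[2]); print('y axis yaw',np.degrees(np.arctan2(-ya[0],ya[1])))
xa=(L[0]-L[3])+(L[1]-L[2]); yaw=np.arctan2(xa[1],xa[0]);print('x yaw',np.degrees(yaw))
yw=(yaw+np.arctan2(-ya[0],ya[1]))/2
ex=np.array([np.cos(yw),np.sin(yw),0]);ey=np.array([-np.sin(yw),np.cos(yw),0])
org=L.mean(0)-ex*.0425; print('origin',org,np.degrees(yw))
print('port pred',org+.030*ex-.045*ey,'seen',f((366,235),.135))
print('stop pred',org-.125*ex-.075*ey,'check',org-.125*ex+.075*ey)
for n,q in dict(stop=(431,514),a=(342,523),b=(253,536),check=(163,546),port=(395,235),lid=(430,300)).items():
    u,v=310+q[0]/4-.4,180+q[1]/4-.4; print(n,dep(c,u,v,d[int(round(v)),int(round(u))]).round(4),f(q,.09).round(4))
g=lambda q,z:ray(c,95+q[0]/4.444-.4,195+q[1]/4.444-.4,z)
K=np.array([g(q,.12) for q in [(500,68),(600,100),(490,433),(385,403)]]); print('rack',K.round(4).tolist())
print([np.linalg.norm(K[i]-K[(i+1)%4]).round(4) for i in range(4)])
m=K.mean(0); e=(K[0]-K[3])+(K[1]-K[2]); y=np.arctan2(e[1],e[0]); print('rackc',m,np.degrees(y)); e/=np.linalg.norm(e)
print('holes',m+.05*e,m-.05*e)
print('th top',g((412,346),.21),'dial',g((518,146),.142))
T=np.array([g(q,.21) for q in [(388,322),(427,317),(437,370),(398,376)]]);print(T.round(4).tolist(),[np.linalg.norm(T[i]-T[(i+1)%4]).round(4) for i in range(4)])
u,v=95+412/4.444-.4,195+346/4.444-.4; print(dep(c,u,v,d[int(round(v)),int(round(u))]))
print('large',g((142,298),.3),'bottle',g((20,300),.12),'small',g((420,532),.15))
for n,q in dict(l=(142,298),s=(420,532)).items():
    u,v=95+q[0]/4.444-.4,195+q[1]/4.444-.4; print(n,dep(c,u,v,d[int(round(v)),int(round(u))]))
E
```

```text
lid [[0.6909, -0.048, 0.135], [0.719, -0.2835, 0.135], [0.5183, -0.3065, 0.135], [0.4896, -0.0701, 0.135]]
[np.float64(0.2371), np.float64(0.202), np.float64(0.2381), np.float64(0.2025)]
y axis yaw 6.87356779548676
x yaw 6.382743260548788
origin [ 0.56223936 -0.18192211  0.135     ] 6.628155528017774
port pred [ 0.59723298 -0.22315858  0.135     ] seen [ 0.59803668 -0.22399902  0.135     ]
stop pred [ 0.44673174 -0.27084898  0.135     ] check [ 0.42941794 -0.12185156  0.135     ]
stop [ 0.4498 -0.2714  0.0672] [ 0.4508 -0.2663  0.09  ]
a [ 0.4447 -0.2216  0.0695] [ 0.4456 -0.2179  0.09  ]
b [ 0.437  -0.173   0.0647] [ 0.4384 -0.1696  0.09  ]
check [ 0.4312 -0.1231  0.0651] [ 0.4327 -0.1209  0.09  ]
port [ 0.598  -0.2389  0.1372] [ 0.6026 -0.2486  0.09  ]
lid [ 0.564  -0.2571  0.1358] [ 0.567  -0.2674  0.09  ]
rack [[0.6572, 0.1885, 0.12], [0.6421, 0.14, 0.12], [0.4825, 0.1883, 0.12], [0.4963, 0.2384, 0.12]]
[np.float64(0.0508), np.float64(0.1667), np.float64(0.0519), np.float64(0.1685)]
rackc [0.56952098 0.18879013 0.12      ] -17.01704224721795
holes [0.61733187 0.17415733 0.12      ] [0.5217101  0.20342294 0.12      ]
th top [0.52103724 0.20498655 0.21      ] dial [0.61690426 0.17454739 0.142     ]
[[0.5314, 0.2157, 0.21], [0.5337, 0.1989, 0.21], [0.5107, 0.1938, 0.21], [0.508, 0.2106, 0.21]] [np.float64(0.017), np.float64(0.0235), np.float64(0.017), np.float64(0.0239)]
[0.52103174 0.20493509 0.2102157 ]
large [0.53682401 0.29036328 0.3       ] bottle [0.54373393 0.41308019 0.12      ] small [0.43761139 0.21290328 0.15      ]
l [0.53805364 0.29997287 0.27337701]
s [0.4379128  0.21168698 0.15523577]
```

```bash
cat >> h.py <<'E'
from scipy.spatial.transform import Rotation as Ro
def plan(s,p,R):
    rv=Ro.from_matrix(R@np.array(s['tool_rot']).T).as_rotvec(); dp=np.array(p)-s['tcp_pos']
    print('dp units',(dp/.75).round(4),'rv units',(rv/.1).round(3), 'mm',(dp*1000).round(1),'deg',np.degrees(rv).round(2))
def keyR(yaw=6.63):
    a=np.radians(10); Z=Ro.from_euler('z',yaw,degrees=True).as_matrix()
    x=Z@[np.sin(a),0,-np.cos(a)]; y=Z@[0,-1,0]; return np.c_[x,y,np.cross(x,y)]
def downR(yawy):
    a=np.radians(yawy); x=np.array([0,0,-1.]);y=np.array([np.cos(a),np.sin(a),0]); return np.c_[x,y,np.cross(x,y)]
E
python3 - <<'E'
from plant import robot
from h import *
s=robot.state(); c=robot.get_calibration('wrist'); R=np.array(s['tool_rot'])
o=-np.array(c['R']).T@c['t']; print('cam in tool',R.T@(o-s['tcp_pos']))
K=keyR(); print(K.round(3)); 
top=np.array([.448,-.271,.0675]); n=-K[:,0]
plan(s,top+n*.04,K)
# key height via depth: average patch
t=dict(np.load('pics/top0.npz'));d=t['d']
for u,v in [(417,308),(350,316)]:
    P=np.array([dep(t,u+i,v+j,d[v+j,u+i]) for i in(-2,-1,0,1,2) for j in (-1,0,1)]); print(P.mean(0).round(4),P[:,2].std().round(4),P[:,2].round(3))
E
```

```text
cam in tool [-0.14231606 -0.00045375 -0.08078656]
[[ 0.172  0.115 -0.978]
 [ 0.02  -0.993 -0.114]
 [-0.985  0.    -0.174]]
dp units [ 0.2327  0.3909 -0.1651] rv units [ 0.472 -1.689 -3.244] mm [ 174.5  293.2 -123.8] deg [  2.7   -9.68 -18.59]
[ 0.4501 -0.2705  0.0677] 0.0021 [0.065 0.063 0.067 0.067 0.07  0.068 0.068 0.067 0.068 0.068 0.072 0.067
 0.065 0.069 0.071]
[ 0.4315 -0.1222  0.0667] 0.0017 [0.066 0.065 0.067 0.069 0.07  0.068 0.068 0.065 0.068 0.068 0.066 0.065
 0.063 0.068 0.065]
```

Request:
jog_arm(
  motion="1 0.029 0.049 -0.01 0.059 -0.211 -0.405; 1 0.029 0.049 -0.01 0.059 -0.211 -0.405; 1 0.029 0.049 -0.01 0.059 -0.211 -0.405; 1 0.029 0.049 -0.01 0.059 -0.211 -0.405; 1 0.029 0.049 -0.01 0.059 -0.211 -0.405; 1 0.029 0.049 -0.01 0.059 -0.211 -0.405; 1 0.029 0.049 -0.01 0.059 -0.211 -0.405; 1 0.029 0.049 -0.01 0.059 -0.211 -0.405; 1 0 0 0 0 0 0; 1 0 0 0 0 0 0",
)

```text
t: 1.4
tcp_pos: [0.4403, -0.2717, 0.1713]
tool_rot: [[0.172, 0.116, -0.978], [0.019, -0.993, -0.114], [-0.985, 0.001, -0.173]]
ft_force: [0.3, -0.7, 0.1]
grip_width: 0.001
```

```bash
python3 - <<'E'
from plant import robot
from h import *
s=robot.state(); c=robot.get_calibration('wrist')
im,d=robot.camera('wrist'); cv2.imwrite('pics/w1.png',im[:,:,::-1]); np.savez('pics/w1.npz',im=im,d=d,**c)
print(s['t'],s['tcp_pos'],s['grip_width'],s['ft_force'])
K=keyR(); plan(s,np.array([.448,-.271,.0675])-K[:,0]*.03,K)
print('tcp px',proj(c,s['tcp_pos']))
for p in ([.448,-.271,.0675],[.430,-.122,.0675],[.5975,-.2235,.135]): print(proj(c,np.array(p)))
E
```

```text
1.4 [ 0.44034963 -0.27174288  0.1713341 ] 0.000621586538437068 [ 0.3131099  -0.7105826   0.06518483]
dp units [ 0.0033  0.0002 -0.0991] rv units [ 0.014 -0.003 -0.003] mm [  2.5   0.1 -74.3] deg [ 0.08 -0.02 -0.01]
tcp px (np.float64(322.2970705065297), np.float64(314.8150057661328))
(np.float64(321.8296000861963), np.float64(253.10288888356226))
(np.float64(105.35024259116099), np.float64(254.19195257208855))
(np.float64(256.8756789386264), np.float64(-51.76500127657238))
```

View pics/w1.png

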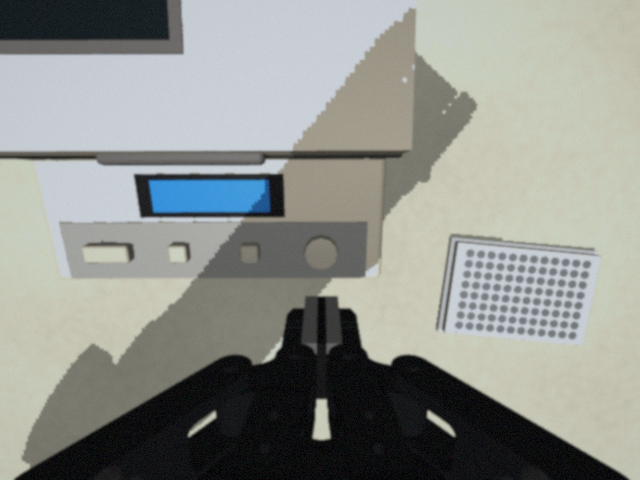

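The wrist view puts the stop key at (320,253) and the check key at (106,253), both within 2 px of prediction. I'm descending now.

Request:
jog_arm(
  motion="1 0.0011 0 -0.033 0 0 0; 1 0.0011 0 -0.033 0 0 0; 1 0.0011 0 -0.033 0 0 0; 1 0.003 0 -0.017 0 0 0; 1 0.003 0 -0.017 0 0 0; 1 0 0 0 0 0 0; 1 0 0 0 0 0 0",
)

```text
t: 2.33
tcp_pos: [0.448, -0.2715, 0.0722]
tool_rot: [[0.173, 0.116, -0.978], [0.019, -0.993, -0.114], [-0.985, 0.002, -0.174]]
ft_force: [-0.3, 0.3, 0.0]
grip_width: 0.001
```

```bash
python3 - <<'E'
from plant import robot
from h import *
s=robot.state(); print(s['tcp_pos'],s['ft_force'])
K=keyR(); plan(s,np.array([.4475,-.271,.0675]),K)
E
```

```text
[ 0.44802151 -0.27151383  0.07220311] [-0.30285927  0.3490388   0.04008372]
dp units [-0.0007  0.0007 -0.0063] rv units [ 0.015  0.008 -0.002] mm [-0.5  0.5 -4.7] deg [ 0.09  0.05 -0.01]
```

Request:
jog_arm(
  motion="1 0.0003 0 -0.002 0 0 0; 1 0.0003 0 -0.002 0 0 0; 1 0.0003 0 -0.002 0 0 0; 1 0.0003 0 -0.002 0 0 0; 1 0 0 0 0 0 0",
)

```text
t: 2.95
tcp_pos: [0.4487, -0.2713, 0.0657]
tool_rot: [[0.173, 0.116, -0.978], [0.019, -0.993, -0.114], [-0.985, 0.001, -0.174]]
ft_force: [0.1, -0.1, 3.2]
grip_width: 0.0
```

Request:
jog_arm(
  motion="1 0.0002 0 -0.0013 0 0 0; 1 0.0002 0 -0.0013 0 0 0; 1 0 0 0 0 0 0; 1 0 0 0 0 0 0",
)

```text
t: 3.45
tcp_pos: [0.4491, -0.2713, 0.0638]
tool_rot: [[0.173, 0.116, -0.978], [0.019, -0.993, -0.114], [-0.985, 0.001, -0.174]]
ft_force: [0.2, 0.5, 3.3]
grip_width: 0.004
```

Request:
jog_arm(
  motion="1 0.0002 0 -0.0013 0 0 0; 1 0.0002 0 -0.0013 0 0 0; 1 0 0 0 0 0 0; 1 0 0 0 0 0 0",
)

```text
t: 3.95
tcp_pos: [0.4493, -0.2714, 0.0628]
tool_rot: [[0.173, 0.116, -0.978], [0.019, -0.993, -0.114], [-0.985, 0.001, -0.174]]
ft_force: [-6.4, 4.2, 19.0]
grip_width: -0.005
```

Request:
jog_arm(
  motion="1 -0.001 0 0.005 0 0 0; 1 -0.004 0 0.02 0 0 0; 1 -0.004 0 0.02 0 0 0; 1 -0.006 0.05 0 0 0 0; 1 -0.006 0.05 0 0 0 0; 1 -0.006 0.05 0 0 0 0; 1 -0.0055 0.049 0 0 0 0; 1 0 0 0 0 0 0; 1 0 0 0 0 0 0",
)

```text
t: 5.08
tcp_pos: [0.4249, -0.1228, 0.096]
tool_rot: [[0.173, 0.115, -0.978], [0.018, -0.993, -0.114], [-0.985, 0.002, -0.174]]
ft_force: [0.5, -0.6, -0.1]
grip_width: 0.006
```

```bash
python3 - <<'E'
from plant import robot
from h import *
s=robot.state(); c=robot.get_calibration('wrist')
im,d=robot.camera('wrist'); cv2.imwrite('pics/w2.png',im[:,:,::-1])
print(s['tcp_pos'],s['ft_force'])
K=keyR(); plan(s,np.array([.4305,-.122,.0675])-K[:,0]*.004,K)
print(proj(c,np.array([.4305,-.122,.0675])))
E
```

```text
[ 0.42491598 -0.12278206  0.09601166] [ 0.46352534 -0.56698181 -0.05359379]
dp units [ 0.0065  0.0009 -0.0328] rv units [0.018 0.008 0.002] mm [  4.9   0.7 -24.6] deg [0.1  0.04 0.01]
(np.float64(321.75617561050655), np.float64(284.35485019727423))
```

View pics/w2.png

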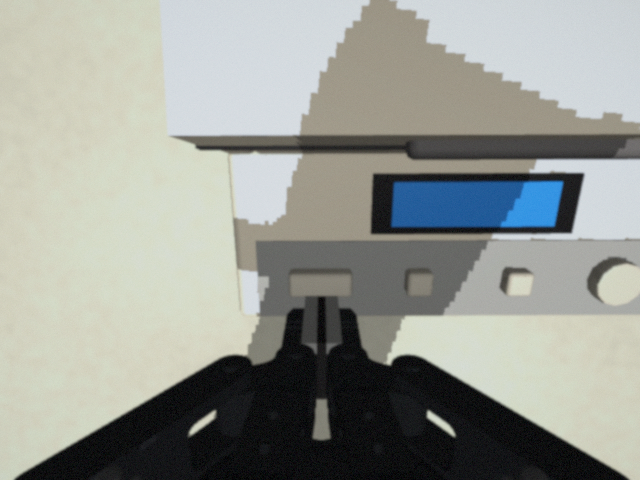

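The check key is at (321,283) and its predicted position is (322,284), so it is aligned with the fingers.

Request:
jog_arm(
  motion="1 0.0035 0.0005 -0.0165 0 0 0; 1 0.003 0.0004 -0.0163 0 0 0; 1 0.0003 0 -0.002 0 0 0; 1 0.0003 0 -0.002 0 0 0; 1 0.0003 0 -0.002 0 0 0; 1 0.0003 0 -0.002 0 0 0; 1 0.0003 0 -0.002 0 0 0; 1 0.0003 0 -0.001 0 0 0; 1 0 0 0 0 0 0",
)

```text
t: 6.25
tcp_pos: [0.431, -0.1213, 0.0629]
tool_rot: [[0.172, 0.116, -0.978], [0.019, -0.993, -0.114], [-0.985, 0.001, -0.174]]
ft_force: [-5.2, 1.7, 8.0]
grip_width: -0.0
```

Request:
jog_arm(
  motion="1 0.0001 0 -0.0008 0 0 0; 1 0 0 0 0 0 0; 1 0 0 0 0 0 0",
)

```text
t: 6.62
tcp_pos: [0.4311, -0.1213, 0.0627]
tool_rot: [[0.172, 0.116, -0.978], [0.019, -0.993, -0.114], [-0.985, 0.001, -0.173]]
ft_force: [-8.9, 3.0, 16.8]
grip_width: -0.002
```

```bash
python3 - <<'E'
from plant import robot
from h import *
s=robot.state(); plan(s,[.521,.205,.30],downR(-79.5))
E
```

```text
dp units [0.1199 0.4351 0.3164] rv units [-0.247  1.726  0.671] mm [ 89.9 326.3 237.3] deg [-1.41  9.89  3.84]
```

Request:
jog_arm(
  motion="1 -0.001 0 0.005 0 0 0; 1 -0.004 0 0.03 0 0 0; 1 0 0 0.075 0 0 0; 1 0 0 0.075 0 0 0; 1 0.018 0.0622 0.019 -0.035 0.247 0.096; 1 0.018 0.0622 0.019 -0.035 0.247 0.096; 1 0.018 0.0622 0.019 -0.035 0.247 0.096; 0.2 0.018 0.0622 0.019 -0.035 0.247 0.096; -0.2 0.018 0.0622 0.019 -0.035 0.247 0.096; -0.2 0.018 0.0622 0.019 -0.035 0.247 0.096",
)

```text
t: 7.88
tcp_pos: [0.5089, 0.1598, 0.2869]
tool_rot: [[0.025, 0.172, -0.985], [0.004, -0.985, -0.172], [-1.0, 0.001, -0.025]]
ft_force: [0.7, -0.2, 0.5]
grip_width: 0.598
```

Request:
jog_arm(
  motion="-0.2 0.018 0.0622 0.019 -0.035 0.247 0.096; -0.2 0 0 0 0 0 0; -0.2 0 0 0 0 0 0",
)

```text
t: 8.25
tcp_pos: [0.5219, 0.2049, 0.3]
tool_rot: [[-0.001, 0.182, -0.983], [0.0, -0.983, -0.182], [-1.0, -0.0, 0.001]]
ft_force: [0.2, -0.6, -0.2]
grip_width: 0.601
```

```bash
python3 - <<'E'
from plant import robot
from h import *
s=robot.state(); c=robot.get_calibration('wrist')
im,d=robot.camera('wrist'); cv2.imwrite('pics/w3.png',im[:,:,::-1]); np.savez('pics/w3.npz',im=im,d=d,**c)
print(s['t'],s['tcp_pos'],s['grip_width'],s['ft_force'])
plan(s,[.521,.205,.30],downR(-79.5))
print(proj(c,np.array([.521,.205,.21])))
E
```

```text
8.25 [0.52191784 0.2048734  0.29997806] 0.6011295944066252 [ 0.22381232 -0.56051246 -0.18676958]
dp units [-0.0012  0.0002  0.    ] rv units [-0.004 -0.006 -0.001] mm [-0.9  0.1  0. ] deg [-0.02 -0.04 -0.  ]
(np.float64(321.51905384843917), np.float64(246.63846525327273))
```

View pics/w3.png

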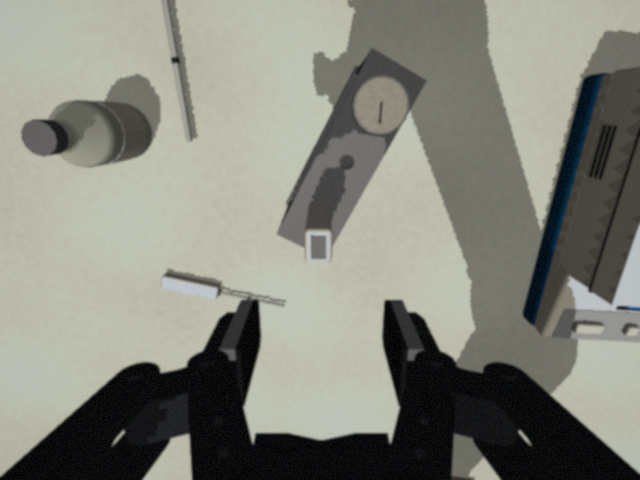

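```bash
python3 - <<'E'
from plant import robot
from h import *
im,d=robot.camera('top'); cv2.imwrite('pics/t3.png',im[:,:,::-1]); 
w=cv2.imread('pics/w3.png'); c=dict(np.load('pics/w3.npz'))
cv2.imwrite('pics/c3.png',cv2.resize(w[215:275,280:360],(800,600),interpolation=cv2.INTER_CUBIC))
g=cv2.cvtColor(w,cv2.COLOR_BGR2GRAY); 
sub=w[220:275,295:345]; print(g[225:266,300:338:4])
E
```

```text
[[111 108  70  69  71  71  67  67 102 115]
 [113 106  68  65  68  67  69  69 105 111]
 [111 105  71  74  76  75  73  73 104 112]
 [112 101  86  92  90  91  92  80 103 115]
 [111 105 115 119 121 120 122 109  98 109]
 [111 103 144 150 148 148 147 139 100 113]
 [110 109 167 169 172 172 171 159 103 113]
 [112 112 181 187 186 186 186 180 108 113]
 [113 121 190 188 192 193 193 190 111 112]
 [111 122 195 173 188 187 187 192 113 112]
 [112 123 194 141 165 162 163 189 114 116]
 [107 122 194 115 129 129 132 191 114 120]
 [109 121 195 112 113 110 118 192 116 127]
 [109 121 194 114 107 112 116 191 113 134]
 [110 123 192 112 111 114 115 192 118 149]
 [109 122 193 113 112 114 120 196 113 160]
 [109 122 193 113 113 109 118 190 115 173]
 [112 122 192 114 112 111 116 192 117 180]
 [109 121 195 114 112 110 119 193 121 185]
 [119 122 193 113 111 111 118 194 126 186]
 [140 121 195 115 111 109 116 191 134 184]
 [162 128 193 113 111 110 117 191 146 184]
 [179 142 190 116 112 113 117 194 153 186]
 [189 155 194 114 110 109 120 189 158 184]
 [189 167 193 114 110 112 119 191 158 188]
 [191 168 195 113 113 110 118 191 158 185]
 [190 168 192 114 111 112 118 190 156 187]
 [190 168 193 114 112 108 119 192 159 185]
 [192 167 194 117 113 111 121 194 160 185]
 [188 168 196 118 111 109 116 187 165 183]
 [188 169 193 118 110 112 116 185 166 188]
 [188 167 191 121 112 110 117 187 169 185]
 [187 170 193 124 117 119 125 189 172 188]
 [188 173 195 140 136 139 143 189 176 188]
 [188 176 191 171 167 166 169 188 178 189]
 [192 182 192 188 187 187 187 184 183 191]
 [191 184 189 190 192 190 190 181 181 187]
 [189 185 188 191 192 191 191 179 187 188]
 [189 188 190 189 189 190 191 188 188 187]
 [190 191 189 190 192 191 187 189 186 186]
 [191 190 190 192 189 193 191 189 188 188]]
```

View pics/c3.png

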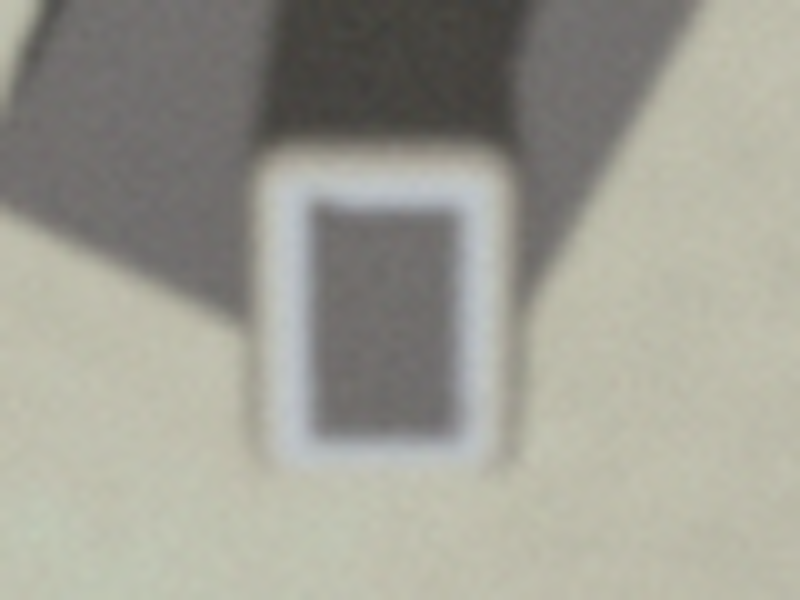

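View pics/t3.png

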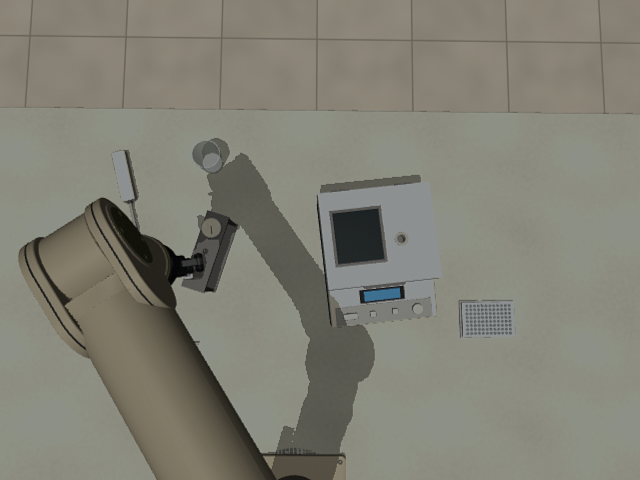

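```bash
python3 - <<'E'
from plant import robot
from h import *
c=dict(np.load('pics/w3.npz')); d=c['d']; s=robot.state()
f=lambda a,b:ray(c,280+a/10-.45,215+b/10-.45,.21)
q=[f(258,160),f(513,155),f(503,465),f(268,465)]
print(np.round(q,4).tolist(), 'in', f(386,321), 'out',f(386,308), d[240:252,314:323].mean(), dep(c,318,246,d[240:252,314:323].mean()))
print(f(386,205)-f(386,437), f(312,320)-f(462,320))
plan(s,f(386,314)*[1,1,0]+[0,0,.16],downR(-79.5))
R=s['tool_rot']; print(R.T@(f(386,314)-s['tcp_pos']))
E
```

```text
[[0.5299, 0.2172, 0.21], [0.5332, 0.2012, 0.21], [0.5121, 0.1978, 0.21], [0.5093, 0.213, 0.21]] in [0.52059315 0.20715665 0.21      ] out [0.52147513 0.20731732 0.21      ] 0.24518892 [0.52127678 0.2073741  0.21075301]
[0.01575968 0.00287108 0.        ] [-0.00177639  0.00960765  0.        ]
dp units [-0.0011  0.0045 -0.187 ] rv units [0.005 0.    0.017] mm [  -0.9    3.4 -140.2] deg [0.03 0.   0.1 ]
[ 0.09024139 -0.00353408  0.00022531]
```

Request:
jog_arm(
  motion="-0.2 -0.001 0.002 -0.02 0 0 0; -0.2 0 0 -0.04 0 0 0; -0.2 0 0 -0.04 0 0 0; -0.2 0 0 -0.04 0 0 0; -0.2 0 0 -0.04 0 0 0; -0.2 0 0 -0.0227 0 0 0; -0.2 0 0 0 0 0 0; -0.2 0 0 0 0 0 0",
)

```text
t: 9.35
tcp_pos: [0.5216, 0.2069, 0.1495]
tool_rot: [[0.001, 0.182, -0.983], [0.001, -0.983, -0.182], [-1.0, -0.001, -0.001]]
ft_force: [0.8, -0.2, 0.5]
grip_width: 0.596
```

```bash
python3 - <<'E'
from plant import robot
from h import *
s=robot.state(); c=robot.get_calibration('wrist')
im,d=robot.camera('wrist'); cv2.imwrite('pics/w4.png',im[:,:,::-1]); np.savez('pics/w4.npz',im=im,d=d,**c)
print(s['t'],s['tcp_pos'],s['grip_width'],s['ft_force'])
E
```

```text
9.35 [0.52157979 0.20693218 0.1494768 ] 0.5959694862127688 [ 0.7860298  -0.17264221  0.47142133]
```

View pics/w4.png

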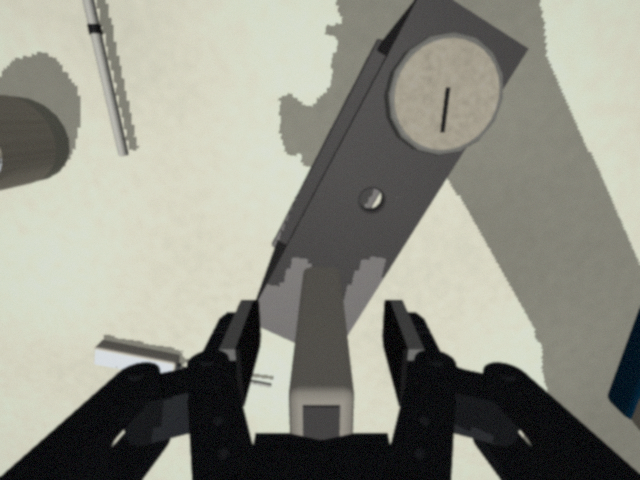

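The handle is centred between the pads, with its top at (322,412) and the jaw tips at about (245,300) and (398,300). Closing.

Request:
jog_arm(
  motion="1 0 0 0 0 0 0; 1 0 0 0 0 0 0; 1 0 0 0 0 0 0; 1 0 0 0 0 0 0; 1 0 0 0 0 0 0; 1 0 0 0 0 0 0",
)

```text
t: 10.15
tcp_pos: [0.5214, 0.2069, 0.1491]
tool_rot: [[0.001, 0.182, -0.983], [0.001, -0.983, -0.182], [-1.0, -0.001, -0.001]]
ft_force: [-0.9, -1.5, 5.7]
grip_width: 0.201
```

Request:
jog_arm(
  motion="1 0 0 0.005 0 0 0; 1 0 0 0.01 0 0 0; 1 0 0 0.02 0 0 0; 1 0 0 0 0 0 0",
)

```text
t: 10.65
tcp_pos: [0.5218, 0.2071, 0.1764]
tool_rot: [[0.002, 0.182, -0.983], [0.001, -0.983, -0.182], [-1.0, -0.001, -0.002]]
ft_force: [-0.4, -0.3, -1.1]
grip_width: 0.202
```

Request:
jog_arm(
  motion="1 0 0 0.03 0 0 0; 1 0 0 0.04 0 0 0; 1 0 0 0.04 0 0 0; 1 0 0 0.04 0 0 0; 1 0 0 0.03 0 0 0; 1 0 0 0.012 0 0 0; 1 0 0 0 0 0 0; 1 0 0 0 0 0 0",
)

```text
t: 11.65
tcp_pos: [0.5208, 0.2065, 0.3176]
tool_rot: [[-0.002, 0.182, -0.983], [-0.0, -0.983, -0.182], [-1.0, -0.0, 0.002]]
ft_force: [0.6, 0.2, -1.4]
grip_width: 0.202
```

```bash
python3 - <<'E'
from plant import robot
from h import *
s=robot.state(); print(s['t'],s['tcp_pos'],s['grip_width'],s['ft_force'])
for n in ('side','wrist'):
    c=robot.get_calibration(n); im,d=robot.camera(n); cv2.imwrite(f'pics/{n}5.png',im[:,:,::-1]); np.savez(f'pics/{n}5.npz',im=im,d=d,**c)
    for z in (.18,.24,.29,.38):print(n,z,proj(c,np.array([.5215,.207,z])))
E
```

```text
11.65 [0.52080662 0.20645717 0.31757959] 0.20214092755449511 [ 0.61644894  0.15898622 -1.3956859 ]
side 0.18 (np.float64(302.1747594889176), np.float64(277.49666408269195))
side 0.24 (np.float64(300.61422466869595), np.float64(246.08127221276678))
side 0.29 (np.float64(299.19619211747715), np.float64(217.53461775585183))
side 0.38 (np.float64(296.3265282060344), np.float64(159.76492550370705))
wrist 0.18 (np.float64(321.3334936085393), np.float64(223.89390877467525))
wrist 0.24 (np.float64(321.36614889590226), np.float64(250.6029799227563))
wrist 0.29 (np.float64(321.4085927961901), np.float64(285.3182509901448))
wrist 0.38 (np.float64(321.58539285329715), np.float64(429.9247048169957))
```

View pics/side5.png

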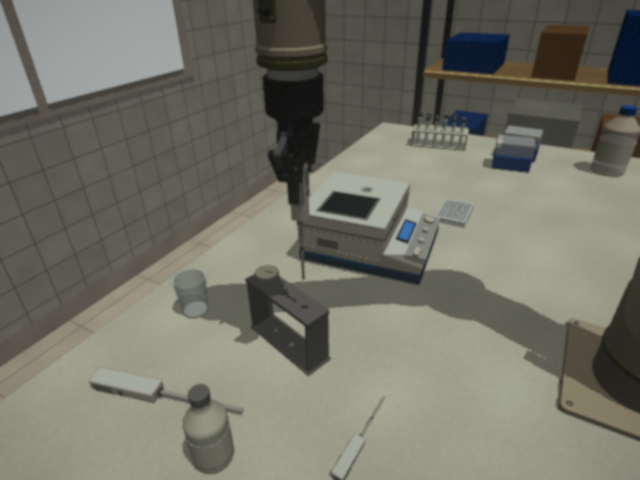

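View pics/wrist5.png

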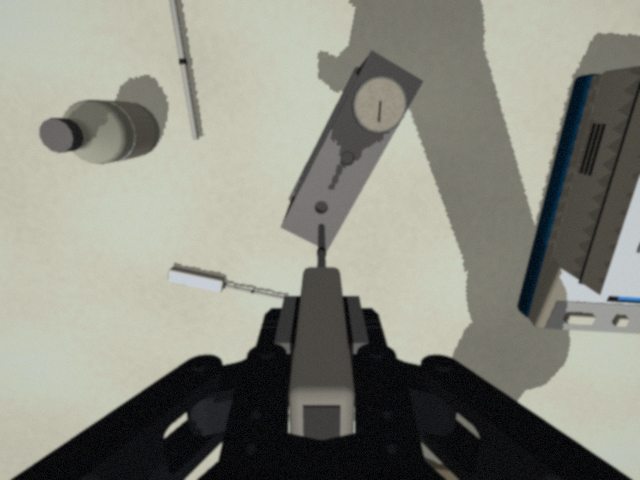

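Request:
jog_arm(
  motion="1 0.004 -0.02 0.002 0 0 0; 1 0.0075 -0.04 0 0 0 0; 1 0.011 -0.0627 0 0 0 0; 1 0.0115 -0.0633 0 0 0 0; 1 0.0115 -0.0633 0 0 0 0; 1 0.0115 -0.0633 0 0 0 0; 1 0.0115 -0.0633 0 0 0 0; 1 0.0115 -0.0633 0 0 0 0; 1 0.0115 -0.0633 0 0 0 0; 1 0.0075 -0.04 0 0 0 0",
)

```text
t: 13.0
tcp_pos: [0.5946, -0.2045, 0.3197]
tool_rot: [[-0.001, 0.179, -0.984], [-0.0, -0.984, -0.179], [-1.0, 0.0, 0.001]]
ft_force: [0.2, -0.2, -0.8]
grip_width: 0.206
```

Request:
jog_arm(
  motion="1 0.0055 -0.031 0 0 0 0; 1 0 0 0 0 0 0; 1 0 0 0 0 0 0",
)

```text
t: 13.38
tcp_pos: [0.5996, -0.2222, 0.3203]
tool_rot: [[0.0, 0.184, -0.983], [0.001, -0.983, -0.184], [-1.0, -0.001, -0.0]]
ft_force: [-0.3, 1.2, -2.0]
grip_width: 0.201
```

```bash
python3 - <<'E'
from plant import robot
from h import *
s=robot.state(); print(s['t'],s['tcp_pos'],s['grip_width'],s['ft_force'],s['tool_rot'].round(4) if hasattr(s['tool_rot'],'round') else s['tool_rot'])
for n in ('side','wrist','top'):
    c=robot.get_calibration(n); im,d=robot.camera(n); cv2.imwrite(f'pics/{n}6.png',im[:,:,::-1]); np.savez(f'pics/{n}6.npz',im=im,d=d,**c)
    print(n,'port',proj(c,np.array([.5975,-.2235,.135])),'tip',proj(c,s['tcp_pos']+np.array([0,0,-.139])))
E
```

```text
13.375 [ 0.5995501  -0.22223856  0.32032424] 0.20125230054240684 [-0.33500365  1.227508   -1.97288057] [[ 0.000e+00  1.837e-01 -9.830e-01]
 [ 1.100e-03 -9.830e-01 -1.837e-01]
 [-1.000e+00 -1.100e-03 -2.000e-04]]
side port (np.float64(366.8762033199813), np.float64(188.59804699202607)) tip (np.float64(366.6147921750921), np.float64(171.11408261367123))
wrist port (np.float64(323.1921326437507), np.float64(212.91411185929)) tip (np.float64(322.34478248762), np.float64(224.81252846892934))
top port (np.float64(400.8662756207326), np.float64(238.60164213175898)) tip (np.float64(404.6024419083176), np.float64(235.3917298769093))
```

View pics/wrist6.png

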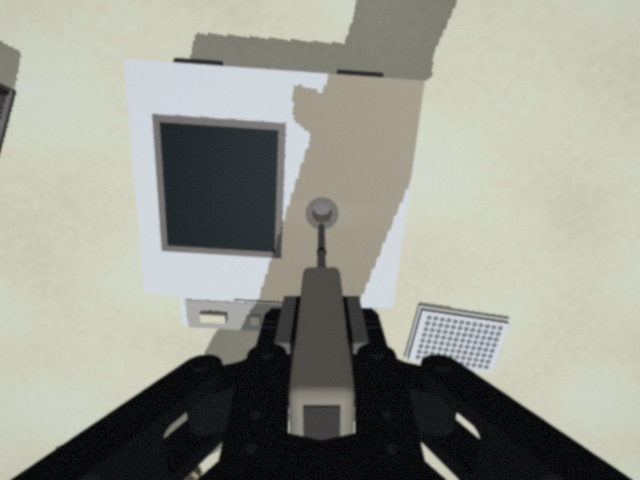

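View pics/side6.png

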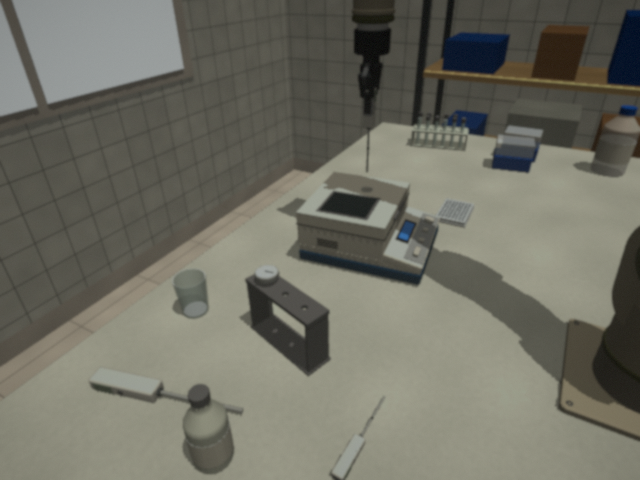

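```bash
python3 - <<'E'
import cv2
w=cv2.imread('pics/wrist6.png'); s=cv2.imread('pics/side6.png')
cv2.imwrite('pics/c6w.png',cv2.resize(w[190:280,282:362],(640,720),interpolation=cv2.INTER_CUBIC)[:600])
cv2.imwrite('pics/c6s.png',cv2.resize(s[110:200,330:410],(640,720),interpolation=cv2.INTER_CUBIC)[120:])
E
```

View pics/c6w.png

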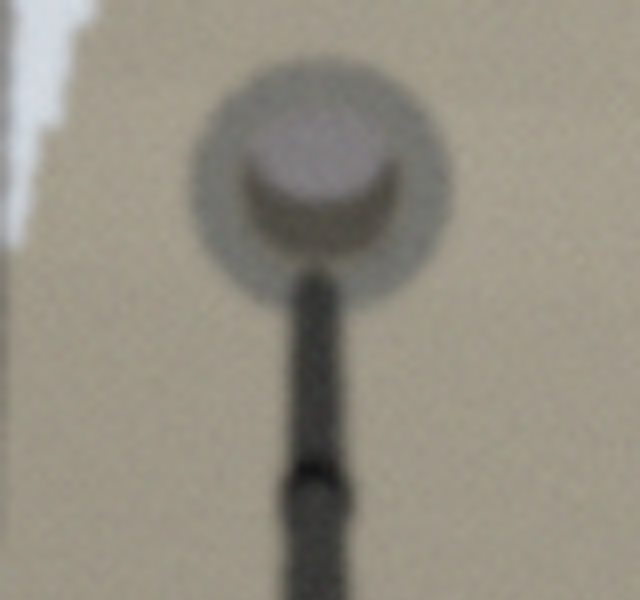

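View pics/c6s.png

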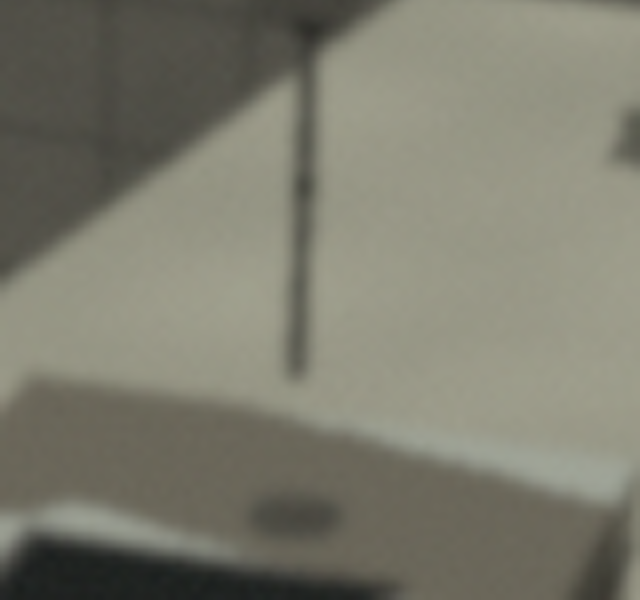

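```bash
python3 - <<'E'
from h import *
tcp=np.array([0.5995501,-0.22223856,0.32032424]); zt=tcp[2]-.139
w=dict(np.load('pics/wrist6.npz')); s=dict(np.load('pics/side6.npz'))
pw=ray(w,321.75,212.5,.135); tw=ray(w,321.05,225.2,zt); mw=ray(w,321.06,249.6,zt+.06)
ps=ray(s,366.7,189.06,.135)
print('port w',pw,'tip w',tw,'mark w',mw,'port s',ps)
# tip side: ray at depth
R=s['R']; print('tip s',ray(s,366.56,171.2,zt), 'mark s', ray(s,330+304/8-.44,110+(185+120)/8-.44,zt+.06))
print('wrist rel',pw-tw,'side rel',ps-ray(s,366.56,171.2,zt),'tcp rel',pw-tcp)
t=dict(np.load('pics/top6.npz')); 
E
python3 - <<'E'
import cv2
t=cv2.imread('pics/top6.png'); cv2.imwrite('pics/c6t.png',cv2.resize(t[200:275,360:440],(640,600),interpolation=cv2.INTER_CUBIC))
E
```

```text
port w [ 0.59763706 -0.22216453  0.135     ] tip w [ 0.59905902 -0.22131018  0.18132424] mark w [ 0.60052346 -0.22110347  0.24132424] port s [ 0.59683592 -0.22093731  0.135     ]
tip s [ 0.59946007 -0.2217128   0.18132424] mark s [ 0.59827509 -0.219144    0.24132424]
wrist rel [-0.00142196 -0.00085435 -0.04632424] side rel [-0.00262415  0.0007755  -0.04632424] tcp rel [-1.91303865e-03  7.40269748e-05 -1.85324240e-01]
```

View pics/c6t.png

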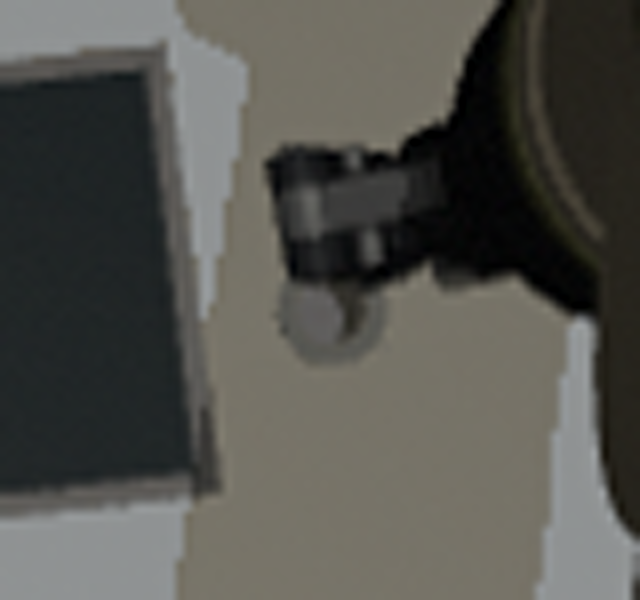

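Request:
jog_arm(
  motion="1 -0.0027 0 0 0 0 0; 1 0 0 -0.02 0 0 0; 1 0 0 -0.02 0 0 0; 1 0 0 -0.008 0 0 0; 1 0 0 0 0 0 0; 1 0 0 0 0 0 0",
)

```text
t: 14.28
tcp_pos: [0.5976, -0.2234, 0.2846]
tool_rot: [[0.0, 0.182, -0.983], [0.0, -0.983, -0.182], [-1.0, -0.0, -0.0]]
ft_force: [0.2, 0.1, -0.9]
grip_width: 0.201
```

```bash
python3 - <<'E'
from plant import robot
from h import *
s=robot.state(); print(s['t'],s['tcp_pos'],s['grip_width'],s['ft_force'])
for n in ('side','wrist'):
    c=robot.get_calibration(n); im,d=robot.camera(n); cv2.imwrite(f'pics/{n}7.png',im[:,:,::-1]); np.savez(f'pics/{n}7.npz',im=im,d=d,**c)
w=cv2.imread('pics/wrist7.png'); s=cv2.imread('pics/side7.png')
a=cv2.resize(w[200:270,290:355],None,fx=8,fy=8,interpolation=cv2.INTER_CUBIC)
b=cv2.resize(s[125:205,345:390],None,fx=7,fy=7,interpolation=cv2.INTER_CUBIC)[:560]
cv2.imwrite('pics/c7w.png',a);cv2.imwrite('pics/c7s.png',b)
E
```

```text
14.275 [ 0.59762403 -0.22344186  0.28461178] 0.20053412042136953 [ 0.19102052  0.14819669 -0.94428975]
```

View pics/c7w.png

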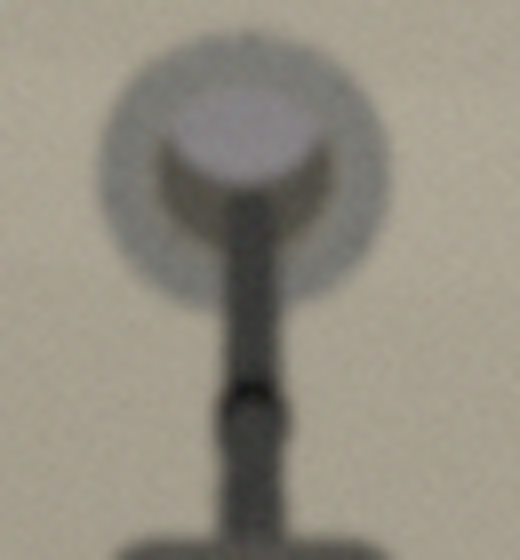

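View pics/c7s.png

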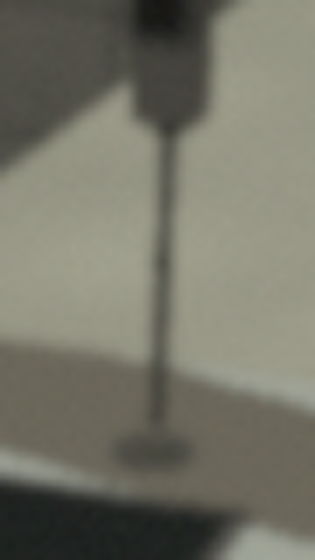

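```bash
python3 - <<'E'
from h import *
tcp=np.array([0.59762403,-0.22344186,0.28461178]); zt=tcp[2]-.139
w=dict(np.load('pics/wrist7.npz')); s=dict(np.load('pics/side7.npz'))
W=lambda a,b,z:ray(w,290+a/8-.44,200+b/8-.44,z); S=lambda a,b,z:ray(s,345+a/7-.43,125+b/7-.43,z)
pw=W(244,172,.135);tw=W(253,212,zt); print(pw,tw,'rel',(pw-tw)*1000,'mark',W(253,408,zt+.06),zt)
ps=S(153,451,.135);
for v in (415,420,425): ts=S(156.5,v,zt);print(ps,ts,'rel',(ps-ts)*1000)
print('mark',S(162,262,zt+.06),proj(s,tcp+[0,0,-.079]),345+162/7-.43,125+262/7-.43)
E
```

```text
[ 0.59744188 -0.22205456  0.135     ] [ 0.59653503 -0.22313761  0.14561178] rel [  0.90684332   1.0830492  -10.61178   ] mark [ 0.59802837 -0.22285701  0.20561178] 0.14561177999999997
[ 0.59756832 -0.22095167  0.135     ] [ 0.59959607 -0.22755025  0.14561178] rel [ -2.02775632   6.59857931 -10.61178   ]
[ 0.59756832 -0.22095167  0.135     ] [ 0.59794723 -0.22381884  0.14561178] rel [ -0.37891272   2.86716964 -10.61178   ]
[ 0.59756832 -0.22095167  0.135     ] [ 0.59630898 -0.2201114   0.14561178] rel [  1.25933622  -0.84026384 -10.61178   ]
mark [ 0.59706436 -0.22072823  0.20561178] (np.float64(367.9597330421468), np.float64(161.56231393929562)) 367.71285714285716 161.99857142857144
```

Request:
jog_arm(
  motion="1 0.0004 0.0015 0 0 0 0; 1 0 0 0 0 0 0; 1 0 0 -0.012 0 0 0; 1 0 0 -0.012 0 0 0; 1 0 0 -0.012 0 0 0; 1 0 0 -0.012 0 0 0; 1 0 0 -0.012 0 0 0; 1 0 0 -0.012 0 0 0; 1 0 0 -0.01 0 0 0; 1 0 0 0 0 0 0",
)

```text
t: 15.62
tcp_pos: [0.5975, -0.2223, 0.222]
tool_rot: [[-0.001, 0.182, -0.983], [0.001, -0.983, -0.182], [-1.0, -0.001, 0.001]]
ft_force: [-0.2, 0.3, -0.5]
grip_width: 0.206
```

Request:
jog_arm(
  motion="1 0 0 0 0 0 0; 1 0 0 0 0 0 0",
)

```text
t: 15.88
tcp_pos: [0.5979, -0.2223, 0.2231]
tool_rot: [[0.0, 0.182, -0.983], [0.0, -0.983, -0.182], [-1.0, -0.0, -0.001]]
ft_force: [0.1, -0.1, -0.5]
grip_width: 0.198
```

```bash
cat > look.py <<'E'
from plant import robot
from h import *
import sys
k=sys.argv[1]
s=robot.state(); print(s['t'],s['tcp_pos'],s['grip_width'],s['ft_force'],'tip',s['tcp_pos'][2]-.139)
for n in ('side','wrist'):
    c=robot.get_calibration(n); im,d=robot.camera(n); cv2.imwrite(f'pics/{n}{k}.png',im[:,:,::-1]); np.savez(f'pics/{n}{k}.npz',im=im,d=d,**c)
    print(n,'port',proj(c,np.array([.5975,-.222,.135])),'mark',proj(c,s['tcp_pos']+np.array([0,0,-.079])))
w=cv2.imread(f'pics/wrist{k}.png'); s=cv2.imread(f'pics/side{k}.png')
a=cv2.resize(w[200:270,290:355],None,fx=8,fy=8,interpolation=cv2.INTER_CUBIC)
b=cv2.resize(s[150:205,345:390],None,fx=10,fy=10,interpolation=cv2.INTER_CUBIC)
cv2.imwrite(f'pics/c{k}w.png',a);cv2.imwrite(f'pics/c{k}s.png',b)
E
python3 look.py 8
```

```text
15.875 [ 0.59794432 -0.22232763  0.22312138] 0.19830222162934025 [ 0.11733421 -0.09847862 -0.50969283] tip 0.08412138289149595
side port (np.float64(366.62716590395513), np.float64(188.83687737831437)) mark (np.float64(366.6562805358868), np.float64(185.36111071293436))
wrist port (np.float64(321.3722127984121), np.float64(246.96464095315167)) mark (np.float64(322.0263990115352), np.float64(251.24654490094284))
```

View pics/c8w.png

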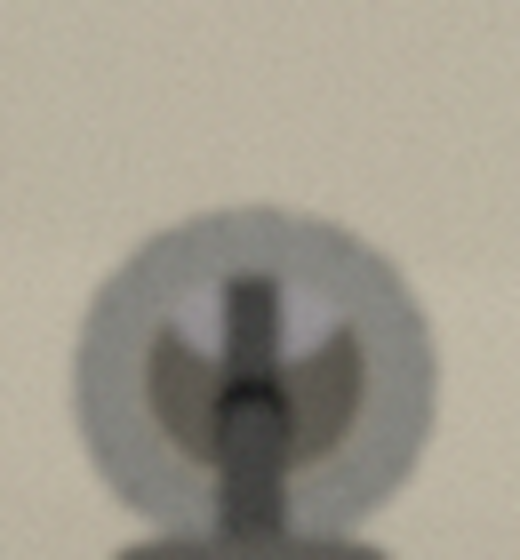

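View pics/c8s.png

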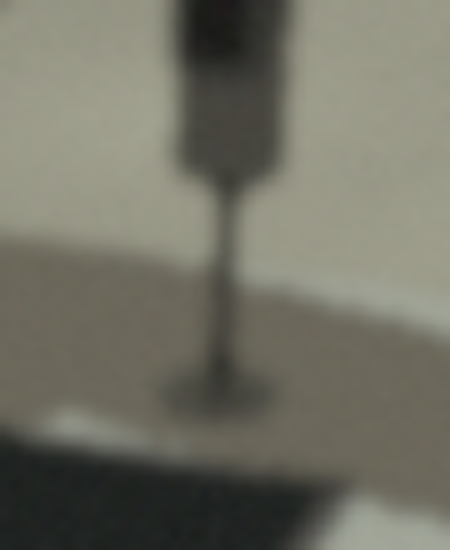

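Request:
jog_arm(
  motion="1 0 0 -0.004 0 0 0; 1 0 0 -0.004 0 0 0; 1 0 0 -0.0041 0 0 0; 1 0 0 0 0 0 0; 1 0 0 0 0 0 0; 1 0 0 0 0 0 0; 1 0 0 0 0 0 0",
)

```text
t: 16.85
tcp_pos: [0.5978, -0.2223, 0.2137]
tool_rot: [[0.0, 0.182, -0.983], [0.0, -0.983, -0.182], [-1.0, -0.0, -0.0]]
ft_force: [0.2, -0.2, -0.7]
grip_width: 0.203
```

```bash
python3 look.py 9
```

```text
16.85 [ 0.59779697 -0.22229763  0.21373976] 0.20328061047121748 [ 0.23550131 -0.15251423 -0.69395881] tip 0.0747397593887176
side port (np.float64(366.62716590395513), np.float64(188.83687737831437)) mark (np.float64(366.5611068715987), np.float64(188.8617435324724))
wrist port (np.float64(321.47678430634636), np.float64(251.71005421257695)) mark (np.float64(322.0329807731309), np.float64(251.2077004811208))
```

View pics/c9w.png

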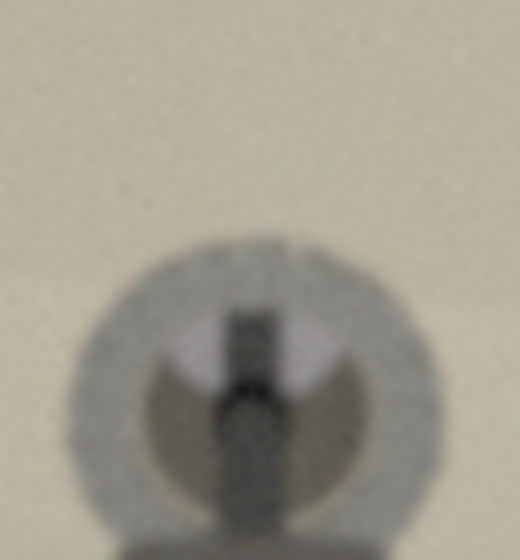

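View pics/c9s.png

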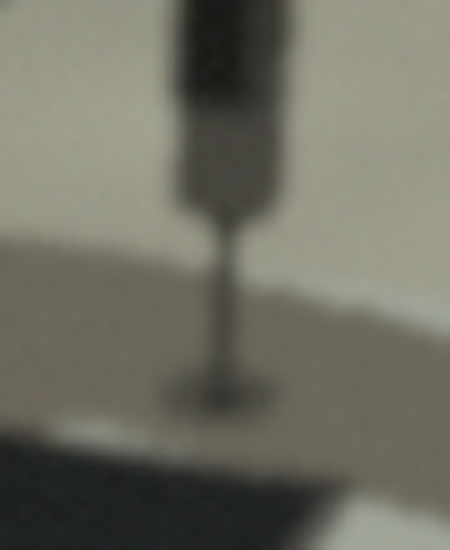

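```bash
python3 - <<'E'
from plant import robot
from h import *
s=robot.state(); c=dict(np.load('pics/side9.npz'))
for z in (.183,.185,.187): u,v=proj(c,np.array([.5978,-.2223,z])); print(z,(u-345+.45)*10,(v-150+.45)*10)
u,v=proj(c,np.array([.5978,-.2223,.185])+[-.0095,.011,0]); print((u-345+.45)*10,(v-150+.45)*10)
im,d=robot.camera('top'); cv2.imwrite('pics/t9.png',im[:,:,::-1]); print(s['qd'],s['t'])
g=c['im'][150:205,345:390].mean(2); print(g[34:45,15:30].round())
E
```

```text
0.183 227.7469785342198 210.37121590613947
0.185 228.0717604537291 202.60620244367612
0.187 228.3971980345525 194.82551317344343
246.19298232866538 226.48869140471345
[ 0.02442474  0.07043245  0.08338283  0.04377832  0.05037438 -0.0265822
  0.01411454] 16.95
[[101. 101. 100. 100.  97.  90.  77.  72.  85.  95.  99. 101. 101. 100.
  100.]
 [101.  99. 100.  98.  96.  88.  75.  73.  83.  94. 100.  99. 100.  99.
  102.]
 [100.  98.  96.  93.  89.  80.  69.  69.  78.  89.  95.  97.  99. 101.
  100.]
 [ 96.  94.  90.  84.  80.  73.  63.  64.  72.  82.  86.  92.  95.  99.
  100.]
 [ 95.  88.  83.  77.  73.  66.  59.  60.  64.  72.  76.  81.  89.  95.
   98.]
 [ 93.  84.  79.  74.  70.  61.  55.  54.  59.  67.  73.  78.  87.  94.
  100.]
 [ 94.  87.  80.  76.  72.  64.  57.  55.  61.  70.  75.  80.  90.  97.
   99.]
 [ 98.  94.  86.  84.  79.  74.  70.  71.  76.  78.  83.  89.  93.  99.
  100.]
 [102.  98.  95.  93.  89.  86.  85.  86.  86.  88.  90.  94.  98.  99.
  101.]
 [107. 105. 103. 102.  99.  97.  97.  96.  97.  96.  98.  99. 100. 101.
  100.]
 [104. 105. 108. 104. 101.  98.  99.  99.  98.  99. 100. 101. 100.  99.
  100.]]
```

View pics/side9.png

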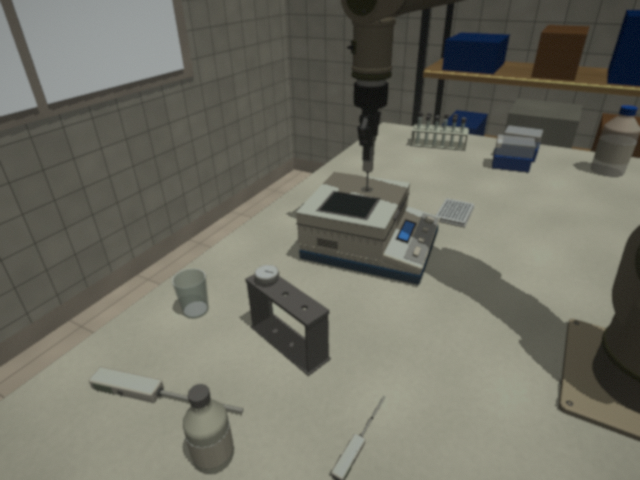

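View pics/t9.png

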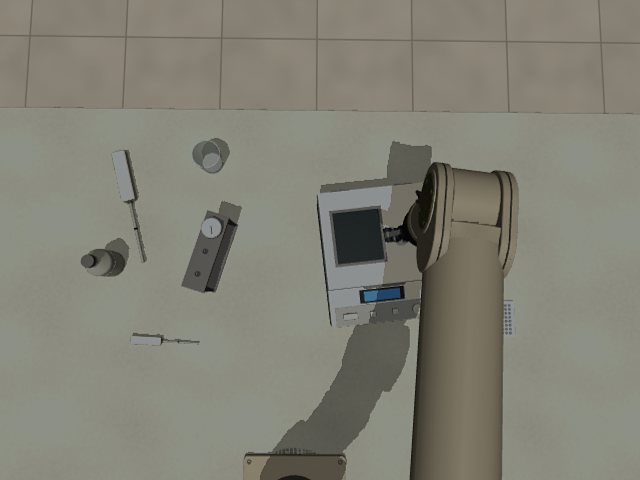

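```bash
python3 -c "
from plant import robot
s=robot.state();print(s['t'],s['tcp_pos'],s['ft_force'],s['grip_width']);print(robot.finish_job())"
```

```text
17.0 [ 0.59776683 -0.22230336  0.21369366] [-0.25244823  0.11520938 -0.5045778 ] 0.20563560968713387
the job is handed in; nothing more can be done
None
```

I pressed the stop key and then the check key, and lowered the middle-sized slab-handled thermometer from the rack into the lid port. I handed the job in at t = 17.0 s, with the arm still holding it there; `finish_job` gave no verdict.

**Keys:** I pressed each key along the panel's normal until it bottomed out, at about 19 N upward for stop and 17 N for check. The fingers stayed clear of the two square keys.

**Last checks:**
- **Upright:** the tool points straight down to about 0.1°.
- **Centred:** the stem is within about 0.5 mm of the port centre across the wrist view. Front to back is less certain, at about 1 mm.
- **Immersion ring:** its centre works out at z = 134.7 mm against the lid's 135 mm. The side view agrees, but one pixel there is about 2 mm.
- **No contact during insertion:** the wrist force showed only the thermometer's weight in the readings taken there.
- **Bystanders:** the dial thermometer, bottle and beaker look unmoved in the last top view. The arm hid part of the microplate there; the part in view is in place and nothing went near it.

**Disagreements:**
- **Camera spread:** the cameras put the port within about 1 mm of each other in x and 3 mm in y. I used the wrist view, where the stem and the port are seen together.
- **Look-alikes fell:** the large and small look-alike sticks were standing free at the start and were lying on the bench when I next looked. That was before the arm reached that area. They stayed on the bench and I didn't touch them.

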